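# Put the covered bowl in the table oven to keep warm

## Robot

A 6-joint arm with a two-finger parallel gripper is mounted at the origin on the work surface. World frame = base frame: x ahead of the robot, y to its left, z up, the work surface at z = 0. Lengths are in mm, angles in rad, forces in N, time in s.
With the tool pointing down it reaches from about 275 to 750 mm from the base axis. Payload 10.2 kg.
Tool frame: the origin (TCP) lies between the finger pads; the fingertips stand 11 mm ahead of it and the grasp point (between the pads) lies 8 mm behind it; z points along the fingers, y is the line along which they close (so a half turn about z gives the same grasp; the last joint's range is limited). The gripper opens to 85 mm and grips with 20 to 120 N. Pads are 22 mm wide; open, the fingers measure 114 mm over their backs; the gripper's body (76 mm by 85 mm) begins 54 mm behind the grasp point. The pads swing forward as they close: fully open they stand 13 mm farther back than shut.
Start: joints at [0.97, 0.313, 1.498, -0, 1.331, -0.223], TCP at [193.673, 487.977, 242.294] pointing down, gripper open.
Joint ranges: [-2.94, 2.94], [-0.97, 2.17], [0.19, 2.56], [-1.23, 4.37], [0.02, 3.11], [-2.88, 2.88]. Speed limits (rad/s): [2.39, 2.39, 3.01, 3.14, 3.14, 3.14].

## Interface

Orientations are given as a unit quaternion [w, x, y, z].
In Python, from rig import sense, eyes, finish_job gives the robot as it stands.
- The arm moves only by the shell command python3 -m jog 'ROWS' [FORCE]. ROWS is JSON, a list of rows, each a list of 7 numbers: the shift along the tool's x, y, z in m, then the turn, a rotation vector about the tool's x, y, z in rad, then the finger opening in m, from 0 to 0.0854. In form: [[dx, dy, dz, rx, ry, rz, gripper], ...]. A call has 1 to 5 rows; each row shifts and turns the commanded pose from where the row before left it, along the tool's axes as they then stand; what a row does not reach is not made up. A row lasts 1/10 s, in which the tool goes at most 50 mm and 8.59 degrees, less where a joint would pass 70% of its speed; a pose out of reach is approached as far as the arm can. A call is refused whole if a number of a shift passes 0.05 or a number of a turn 0.15, either way. A call with a gripper value outside its range is refused whole. The fingers move at their own pace and stop on an object; FORCE is the grip in N (left out, the last holds). Time passes only in rows, so rows that do not move let the fingers close. It gives the time, the measured TCP pose, the force, the opening and the grip force at its end, in the units of the state.
- sense(): the state, without advancing time (a new reading comes with each control period).
- eyes.capture(name): name is "scene" or "side" or "wrist"; returns the picture (480x640x3 uint8, red, green, blue); there is no depth.
- eyes.calibration(name): a dict with "fx", "fy", "cx", "cy" (pixels), "cam_to_world" (4x4, takes a point from camera to world coordinates); the wrist camera has in their place "mount" (4x4, takes a point from camera to tool coordinates, whose origin is the TCP and whose axes are the flange's). Camera axes: x right, y down, z forward; pixel columns grow to the right and rows downward; lengths in mm; the calibration is good to about 2 mm. The wrist camera is an equidistant fisheye: a pixel r from the principal point sees the ray r / f radians off the axis. A picture is of the moment at which its call begins: read the wrist's pose just before it. calibration takes no time and is no camera call.
- finish_job(): hands the job in; it is judged then, once.
The state is a dict: "time_s": time; "joints": joint angles; "dq": joint speeds; "tau": joint torques, N m; "eef_pos": TCP position; "ee_rot": TCP orientation; "force": force on the tool from outside, world axes, zero at the start; "wrist_torque": the same for the moment, N m; "grip_width": opening from 0.0 (shut) to 1.0 (fully open); "grip_force": force on a finger pad.
Only numpy, scipy, OpenCV 4.12 (cv2) and the standard library are available. Lean on these libraries where they do the work, as an engineer would, in place of code of your own. Each camera call takes 0.05 s, during which the arm holds its last target. There are 200 camera calls.

## Task

Put the covered bowl in the little table oven to keep warm: lower the oven's drop-down door all the way, without letting it fall, and the tray comes out with it. Carry the covered bowl level from the round steel plate and stand it gently, upright, on the tray in the free space beside the tin that is already there; then raise the door, again without slamming, until it is fully shut with both dishes standing on the tray inside. The tin must stay at its place on the tray, and the other dishes on the table must be left where they are.

Things in the scene. Friction and masses are not known exactly. Their poses are not given: they have to be found in the camera images.
- oven: Steel table oven, fixed, 440 wide, 262 deep, 220 high, with a black control column at its +y end. Origin: on the table, under the middle of the door's width; own -x is the way the front faces, own y runs along the front, z up. The door's hinge line lies 128 in front of the origin (own x = -128), 55 above the table.
- oven_door (a joint): Bottom-hinged oven door, 320 wide, 160 high, 14 thick, glass in a steel frame. 0 = shut (upright), grows as its top comes out and down, 1.571 = fully open (level); may start slightly ajar. Little friction: from about 0.3 on it falls open if let go. Lowering it draws the tray out of the oven (149 when fully open), raising it takes the tray back in.
- oven_door_handle (a point): Middle of the door's handle: a round bar 11 thick, 200 long, parallel to the hinge, on posts 90 either side. It stands 50 beyond the door's upper edge (free gap 44), 210 from the hinge along the door and 10 outside it. Shut: 265 above the table; fully open: 45 above the table, 210 in front of the hinge. Axes turn with the door: z from hinge to bar, y along the bar.
- oven_door_hinge (a point): Middle of the door's hinge line, in the plane of the door's inner face; 55 above the table. Axes turn with the door; y along the hinge line.
- oven_tray_mid (a point): Middle of the upper face of the floor of the aluminium tray in the oven: 160 (x) by 300 (y) outside, walls 4 thick, 7 above its floor, floor 109 above the table. Axes as the oven's, -x to the front. Shut: 104 behind the hinge line; door fully open: 45 in front of it; the oven's roof (top at 220) then covers what is still behind the hinge line.
- covered_bowl: Loose steel bowl with a fixed lid and a knob: 80 across, lid top 54 high, on it an upright cylindrical knob 22 across from 54 to 87 high, dark steel. About 220 g. Origin: centre of its underside, z up. The only dish with a knob. Starts on the round plate (5 above the table).
- squat_tin: Loose round steel tin, 72 across, 48 high, flat top, no knob, standing on the oven tray from the start. Origin: centre of its underside. It rides with the tray.
- thali: Round steel plate, fixed, 260 across, rim 18 high, floor 5 above the table. Origin: centre, on the table.
- katori_a: Open steel bowl, 78 across, 42 high, on the round plate. Origin: centre of its underside. Leave alone.
- katori_b: Open steel bowl, 72 across, 36 high, on the round plate. Origin: centre of its underside. Leave alone.
- tumbler_a: Glass tumbler, 68 across, 105 high, on the table. Leave alone.
- tumbler_b: Glass tumbler, like tumbler_a. Leave alone.
There are look-alikes about, which are no part of the job. What is shaped like the covered_bowl but turquoise or yellow is not meant.

How it is judged:
By the outcome, as a careful person would: the job done as asked, in the order asked, and still so for the second after the job is handed in, with the robot touching nothing.
It also fails if it takes over 72 s, if anything falls off the work surface, if the arm or the gripper's body presses on something with over 40 N, if the wrist force passes 120 N, or if a joint passes its speed limit or range.

## Working session

There is one attempt and no reset: what is moved stays moved. The work goes in short steps, Python scripts to look and compute and a shell command to move; the robot and the scene stay as the last step left them, time stands still between calls to the robot, and variables do not carry over. Pictures are saved under pics/ and viewed, at most 11 in all, crops included, and the job is handed in when it is done.

```bash
mkdir -p pics; ls
python3 - <<'E'
from rig import sense, eyes
import cv2, numpy as np
s=sense(); print(s)
a=[]
for n in ("scene","side"):
    im=eyes.capture(n); cv2.imwrite(f"pics/{n}0.png",im[:,:,::-1]); 
    print(n,eyes.calibration(n))
print(eyes.calibration("wrist"))
E
```

```text
pics
{'time_s': 0.0, 'joints': array([ 9.69620456e-01,  3.13453202e-01,  1.49847036e+00,  3.04995482e-05,
        1.33100216e+00, -2.23404453e-01]), 'dq': array([-0.00030464,  0.00272545, -0.0006425 ,  0.00166334, -0.00095792,
       -0.00149547]), 'tau': array([ 1.77437381e-03, -4.12266755e+01, -2.59744298e+01, -5.48268997e-05,
        4.08675929e-03, -4.66147483e-06]), 'eef_pos': array([193.50541221, 487.76419167, 241.72090645]), 'ee_rot': array([-2.80655854e-04,  1.87768065e-01,  9.82213169e-01, -6.04747222e-04]), 'force': array([ 0.14560507,  0.03710292, -0.03179382]), 'wrist_torque': array([ 0.03100288,  0.01420055, -0.01810169]), 'grip_force': 0.0, 'grip_width': 1.000567881950472}
scene {'fx': 588.8195512980767, 'fy': 588.8195512980767, 'cx': 307.7525439062764, 'cy': 235.93040419021196, 'cam_to_world': array([[ 7.78068382e-02, -9.47542454e-01,  3.10015150e-01,
         3.10995490e+01],
       [-9.96935508e-01, -7.14190670e-02,  3.19203808e-02,
         1.00689614e+02],
       [-8.10492320e-03, -3.11548735e-01, -9.50195609e-01,
         1.84211221e+03],
       [ 0.00000000e+00, 
[... 282 characters left out ...]
5839348e-01,  2.22747083e-01, -1.91715618e-01,
         4.08410975e+02],
       [-5.19697994e-03, -6.65047619e-01, -7.46782870e-01,
         1.22416495e+03],
       [ 0.00000000e+00,  0.00000000e+00,  0.00000000e+00,
         1.00000000e+00]])}
{'fx': 371.64829954431775, 'fy': 371.64829954431775, 'cx': 322.28622876413726, 'cy': 233.86630003328509, 'mount': array([[ 7.78565073e-04, -9.52145294e-01, -3.05644783e-01,
         7.87192996e+01],
       [ 9.99999622e-01,  8.59753310e-04, -1.31019051e-04,
         1.06567815e+00],
       [ 3.87528287e-04, -3.05644566e-01,  9.52145603e-01,
        -1.31913193e+02],
       [ 0.00000000e+00,  0.00000000e+00,  0.00000000e+00,
         1.00000000e+00]])}
```

View pics/scene0.png

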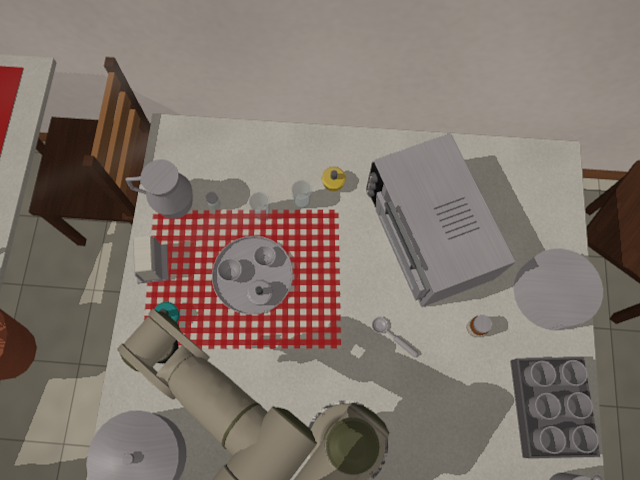

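View pics/side0.png

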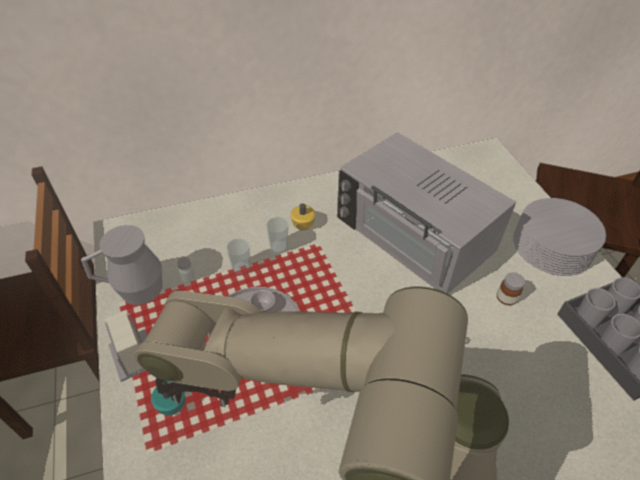

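The scene view shows the plate around (253,275) and the oven at (440,215), with its front towards the lower left. These could be taken for the bowl: the steel one with the knob on the plate at (261,292), turquoise (167,313), yellow (333,178), and the katoris (232,269) and (266,256). I choose (261,292) and check it in one crop along with the oven front.

Run:
```python
import cv2, numpy as np
im=cv2.imread("pics/scene0.png")
a=cv2.resize(im[225:325,205:305],(400,400),interpolation=cv2.INTER_CUBIC)
b=cv2.resize(im[150:310,350:450],None,fx=3.75,fy=3.75,interpolation=cv2.INTER_CUBIC)
o=np.zeros((600,800,3),np.uint8);o[:400,:400]=a;o[:600,410:785]=b
cv2.imwrite("pics/crop0.png",o)
```

```text
(no output)
```

View pics/crop0.png

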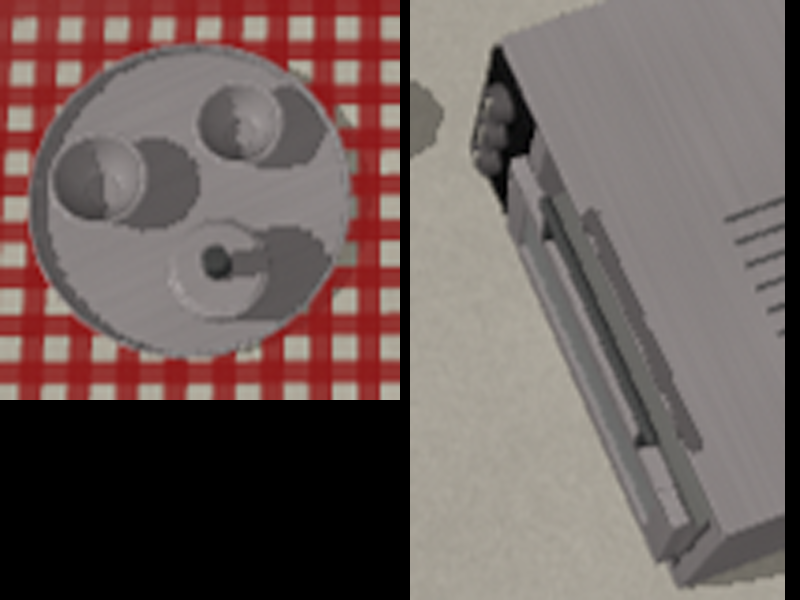

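The crop shows one knobbed steel bowl, with its knob top at about scene (259,290), so it is the right one. The oven door is slightly ajar, and the handle posts are at about scene (386,207) and (413,268).

```bash
cat > h.py <<'E'
import numpy as np
from rig import sense, eyes
from scipy.spatial.transform import Rotation as R
def ray(n,px,s=None):
    c=eyes.calibration(n); p=np.atleast_2d(np.array(px,float)); u=(p-[c['cx'],c['cy']])/c['fx']
    if n=='wrist':
        r=np.linalg.norm(u,axis=1,keepdims=True); d=np.hstack([u/np.maximum(r,1e-9)*np.sin(r),np.cos(r)])
        s=s or sense(); T=np.eye(4); T[:3,:3]=rot(s).as_matrix(); T[:3,3]=s['eef_pos']; T=T@c['mount']
    else:
        d=np.hstack([u,np.ones((len(u),1))]); T=c['cam_to_world']
    return T[:3,3], d@T[:3,:3].T
def onz(n,px,z,s=None):
    o,d=ray(n,px,s); return o+d*((z-o[2])/d[:,2:])
def rot(s): q=s['ee_rot']; return R.from_quat([q[1],q[2],q[3],q[0]])
E
python3 - <<'E'
from h import *
np.set_printoptions(precision=1,suppress=True)
P=onz('scene',[[374,162],[431,292.5],[450.5,135],[513,263]],220);print("roof",P)
print(np.linalg.norm(P[0]-P[1]),np.linalg.norm(P[0]-P[2]),np.linalg.norm(P[2]-P[3]))
print("knob",onz('scene',[259.2,290],92), "lid", onz('scene',[259.2,292.7],50))
print("posts",onz('scene',[[386,207],[413,268]],262))
print("plate rim",onz('scene',[[252.5,275.]],18))
print(rot(sense()).as_matrix())
E
```

```text
roof [[ 809.7  -26.1  220. ]
 [ 419.8 -202.7  220. ]
 [ 917.8 -255.8  220. ]
 [ 523.4 -434.   220. ]]
428.01130934212597 253.89836927534654 432.8122266616264
knob [[418.6 293.2  92. ]] lid [[419.4 296.9  50. ]]
posts [[ 650.5  -63.2  262. ]
 [ 475.3 -144.3  262. ]]
plate rim [[482.1 327.7  18. ]]
[[-0.9  0.4 -0. ]
 [ 0.4  0.9 -0. ]
 [ 0.  -0.  -1. ]]
```

```bash
python3 -m jog '[[0,0,-0.025,0,0,-0.15,0.085],[0,0,-0.025,0,0,-0.15,0.085],[0,0,-0.025,0,0,-0.15,0.085],[0,0,-0.025,0,0,-0.15,0.085],[0,0,-0.02,0,0,-0.15,0.085]]'
cat >> h.py <<'E'
def go(xyz):
    "tool-axis shift in m to a world TCP target"
    s=sense(); d=rot(s).inv().apply(np.array(xyz)-s['eef_pos'])/1000; return np.round(d,4)
def yawerr(ydir):
    s=sense(); return np.round(rot(s).inv().apply([*ydir,0]),3)
E
python3 - <<'E'
from h import *
print(go([540,-50,370]), yawerr((-.4126,.911)), sense()['eef_pos'], sense()['joints'])
E
```

```text
time_s: 0.6
eef_pos: [193.6, 487.9, 363.5]
ee_rot: [0.0, -0.188, 0.982, 0.0]
force: [-0.1, -0.3, 0.3]
grip_width: 0.994
grip_force: 0.0
[-0.1231 -0.6278 -0.0066] [0.047 0.999 0.   ] [193.63870037 487.94117559 363.48857478] [ 9.69620374e-01  2.59874629e-01  1.25738678e+00 -1.03902632e-05
  1.62384580e+00 -9.79601320e-01]
```

```bash
python3 -m jog '[[-0.009,-0.042,0,0,0,0,0.085],[-0.009,-0.042,0,0,0,0,0.085],[-0.009,-0.042,0,0,0,0,0.085],[-0.009,-0.042,0,0,0,0,0.085],[-0.009,-0.042,0,0,0,0,0.085]]'
python3 -m jog '[[-0.009,-0.042,0,0,0,0,0.085],[-0.009,-0.042,0,0,0,0,0.085],[-0.009,-0.042,0,0,0,0,0.085],[-0.009,-0.042,0,0,0,0,0.085],[-0.009,-0.042,0,0,0,0,0.085]]'
python3 -m jog '[[-0.009,-0.042,0,0,0,0,0.085],[-0.009,-0.042,0,0,0,0,0.085],[-0.009,-0.042,0,0,0,0,0.085],[-0.009,-0.042,0,0,0,0,0.085],[0,-0.04,0,0,0,-0.047,0.085]]'
python3 - <<'E'
from h import *
import cv2
s=sense();im=eyes.capture('wrist');cv2.imwrite('pics/w1.png',im[:,:,::-1])
print(s['eef_pos'],s['ee_rot'].tolist(),s['joints'],yawerr((-.4126,.911)))
im=eyes.capture('scene');cv2.imwrite('pics/scene1.png',im[:,:,::-1])
E
```

```text
time_s: 1.1
eef_pos: [312.4, 307.2, 362.1]
ee_rot: [-0.0, -0.185, 0.983, -0.0]
force: [1.3, 0.4, -0.2]
grip_width: 0.993
grip_force: 0.0
time_s: 1.6
eef_pos: [430.8, 127.8, 362.1]
ee_rot: [-0.0, -0.185, 0.983, 0.0]
force: [1.0, -0.3, 0.5]
grip_width: 0.996
grip_force: 0.0
time_s: 2.1
eef_pos: [540.3, -52.9, 361.5]
ee_rot: [-0.0, -0.208, 0.978, 0.0]
force: [-0.3, 0.9, 0.8]
grip_width: 0.99
grip_force: 0.0
[540.32998269 -52.85143852 361.53892717] [-0.00047190752970871654, -0.20838537348673594, 0.9780466201114952, 0.00034972640374770304] [-3.13454545e-01  3.04115185e-01  1.20449392e+00  1.34363125e-04
  1.63415061e+00 -2.30409012e+00] [ 0.006  1.    -0.   ]
```

View pics/w1.png

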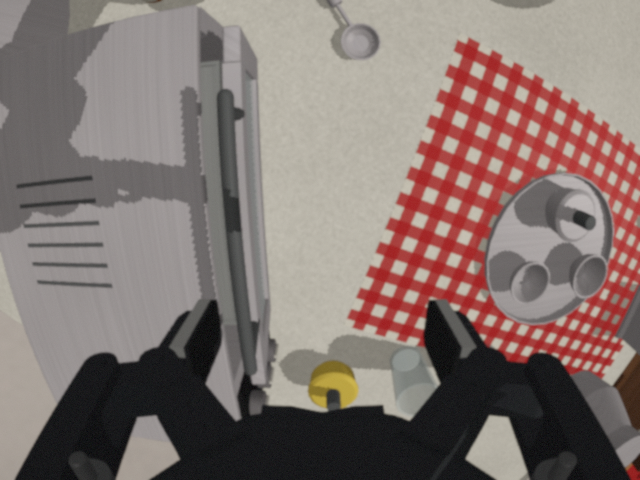

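The wrist view shows the bar from about (226,93) to (250,373), with the oven's front edge to its left and the fingers at the bottom.

Run:
```python
from h import *
np.set_printoptions(precision=1,suppress=True)
B=onz('wrist',[[226,93],[250,372],[231,180]],263);print(B,np.linalg.norm(B[0]-B[1]),(B[0]+B[1])/2)
d=(B[1]-B[0])/np.linalg.norm(B[1]-B[0]);print(d,np.degrees(np.arctan2(d[1],d[0])))
# triangulate check vs scene posts ray
for p,b in (([413,268],B[0]),([386,207],B[1])): print(onz('scene',[p],263))
# oven front roof edge & door
E=onz('wrist',[[198,10],[222,62]],220);print(E)
# bowl
print(onz('wrist',[[581,217]],88))
m=(B[0]+B[1])/2
print(go([m[0],m[1],300]),yawerr((-d[1],d[0])))
```

```text
[[ 476.4 -147.2  263. ]
 [ 663.4  -61.7  263. ]
 [ 526.4 -123.5  263. ]] 205.6074386797868 [ 569.9 -104.4  263. ]
[0.9 0.4 0. ] 24.580301412168062
[[ 475.1 -144.1  263. ]]
[[650.1 -63.1 263. ]]
[[ 425.2 -206.5  220. ]
 [ 457.2 -171.   220. ]]
[[423.5 276.7  88. ]]
[-0.  -0.1  0.1] [0. 1. 0.]
```

Run:
```python
from h import *
print(go([569,-104.5,255]),yawerr((-.416,.909)))
```

```text
[-0.0064 -0.0569  0.1055] [0.013 1.    0.001]
```

```bash
python3 -m jog '[[-0.003,-0.028,0.01,0,0,-0.013,0.085],[-0.003,-0.029,0.015,0,0,0,0.085],[0,0,0.03,0,0,0,0.085],[0,0,0.03,0,0,0,0.085],[0,0,0.018,0,0,0,0.085]]'
python3 - <<'E'
from h import *
import cv2
s=sense();im=eyes.capture('wrist');cv2.imwrite('pics/w2.png',im[:,:,::-1])
print(go([569,-104.5,255]),s['force'])
E
```

```text
time_s: 2.7
eef_pos: [567.6, -100.0, 256.7]
ee_rot: [-0.001, -0.214, 0.977, 0.001]
force: [0.8, 0.5, 0.7]
grip_width: 0.997
grip_force: 0.0
[ 0.0002 -0.0052 -0.0005] [0.80360846 0.47593904 0.67880798]
```

View pics/w2.png

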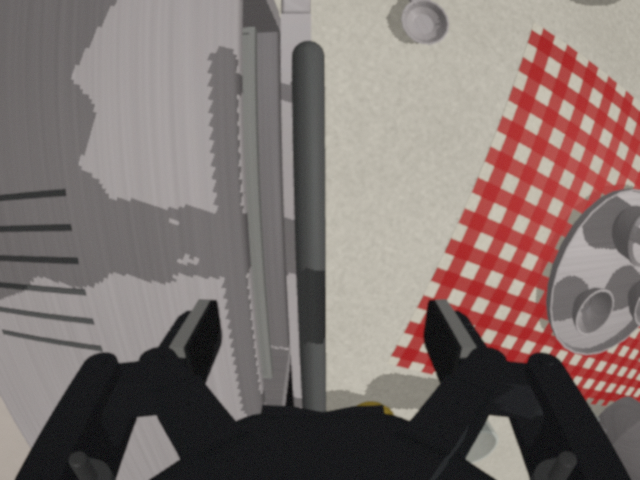

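```bash
python3 -m jog '[[0,-0.005,0,0,0,0,0.085],[0,0,0,0,0,0,0.03],[0,0,0,0,0,0,0.0],[0,0,0,0,0,0,0],[0,0,0,0,0,0,0]]' 25
python3 -m jog '[[0,0,0,0,0,0,0],[0,0,0,0,0,0,0],[0,0,0,0,0,0,0]]' 25
python3 - <<'E'
from h import *
np.set_printoptions(precision=4,suppress=True)
s=sense();p=s['eef_pos'];print(p,np.dot(p[:2],(-.416,.909)),s['force'])
th=np.linspace(.1,1.571,26);u=210*np.sin(th)+10*np.cos(th);z=210*np.cos(th)-10*np.sin(th)
for t,a,b in zip(th[1:],np.diff(u),-np.diff(z)):print("%.2f %.1f %.1f"%(t,a,b))
E
```

```text
time_s: 3.25
eef_pos: [570.6, -105.1, 259.8]
ee_rot: [0.0, -0.214, 0.977, -0.0]
force: [-0.2, 0.4, 0.3]
grip_width: 0.326
grip_force: 0.0
time_s: 3.55
eef_pos: [570.5, -105.1, 259.6]
ee_rot: [0.0, -0.215, 0.977, -0.0]
force: [-1.3, 0.1, 2.5]
grip_width: 0.115
grip_force: 24.4
[ 570.5494 -105.0616  259.6265] -332.8495137663743 [-1.2733  0.1386  2.4896]
0.16 12.2 2.2
0.22 12.0 2.9
0.28 11.8 3.6
0.34 11.6 4.3
0.39 11.3 5.0
0.45 11.0 5.6
0.51 10.7 6.3
0.57 10.3 6.9
0.63 9.9 7.5
0.69 9.4 8.0
0.75 8.9 8.6
0.81 8.4 9.1
0.86 7.9 9.6
0.92 7.3 10.0
0.98 6.7 10.4
1.04 6.1 10.8
1.10 5.4 11.1
1.16 4.7 11.4
1.22 4.1 11.7
1.28 3.4 11.9
1.34 2.7 12.1
1.39 1.9 12.2
1.45 1.2 12.3
1.51 0.5 12.4
1.57 -0.2 12.4
```

```bash
python3 -m jog '[[0,0.012,0.002,0,0,0,0],[0,0.012,0.003,0,0,0,0],[0,0.012,0.004,0,0,0,0],[0,0.012,0.004,0,0,0,0],[0,0.011,0.005,0,0,0,0]]' 25
python3 -m jog '[[0,0.011,0.0056,0,0,0,0],[0,0.0107,0.0063,0,0,0,0],[0,0.0103,0.0069,0,0,0,0],[0,0.0099,0.0075,0,0,0,0],[0,0.0094,0.008,0,0,0,0]]' 25
```

```text
time_s: 4.05
eef_pos: [545.1, -50.7, 241.3]
ee_rot: [-0.0, -0.215, 0.977, -0.0]
force: [-2.3, -0.6, 4.1]
grip_width: 0.111
grip_force: 26.1
time_s: 4.55
eef_pos: [523.1, -3.7, 206.5]
ee_rot: [-0.001, -0.215, 0.977, 0.001]
force: [-5.0, 1.7, 4.6]
grip_width: 0.113
grip_force: 26.6
```

```bash
python3 -m jog '[[0,0.0089,0.0086,0,0,0,0],[0,0.0084,0.0091,0,0,0,0],[0,0.0079,0.0096,0,0,0,0],[0,0.0073,0.01,0,0,0,0],[0,0.0067,0.0104,0,0,0,0]]' 25
python3 -m jog '[[0,0.0061,0.0108,0,0,0,0],[0,0.0054,0.0111,0,0,0,0],[0,0.0047,0.0114,0,0,0,0],[0,0.0041,0.0117,0,0,0,0],[0,0.0034,0.0119,0,0,0,0]]' 25
python3 - <<'E'
from h import *
s=sense();p=s['eef_pos'];print(p,np.dot(p[:2],(-.416,.909)),s['force'],rot(s).inv().apply(s['force']))
E
```

```text
time_s: 5.05
eef_pos: [506.2, 32.3, 158.3]
ee_rot: [-0.001, -0.215, 0.977, 0.001]
force: [-4.8, 4.8, 4.5]
grip_width: 0.116
grip_force: 27.6
time_s: 5.55
eef_pos: [495.8, 54.5, 101.0]
ee_rot: [-0.002, -0.215, 0.977, 0.002]
force: [-5.2, 10.8, 3.3]
grip_width: 0.117
grip_force: 28.5
[495.76271138  54.48042773 101.01706339] -156.71457913083356 [-5.16150385 10.7777548   3.33107619] [ 0.17764671 11.96494103 -3.27197447]
```

```bash
python3 -m jog '[[0,0.0037,0.0121,0,0,0,0],[0,0.0029,0.0122,0,0,0,0],[0,0.0017,0.0123,0,0,0,0],[0,0.0005,0.0124,0,0,0,0],[0,0,0.0114,0,0,0,0]]' 25
python3 - <<'E'
from h import *
import cv2
s=sense();p=s['eef_pos'];print(p,np.dot(p[:2],(-.416,.909)),s['force'],rot(s).inv().apply(s['force']))
for n in ('side','scene'): cv2.imwrite(f'pics/{n}2.png',eyes.capture(n)[:,:,::-1])
a=cv2.imread('pics/scene2.png');b=cv2.imread('pics/side2.png')
o=np.hstack([cv2.resize(a[130:330,330:530],(400,400)),cv2.resize(b[120:320,310:510],(400,400))]);cv2.imwrite('pics/c2.png',o)
E
```

```text
time_s: 6.05
eef_pos: [492.6, 61.3, 40.4]
ee_rot: [-0.002, -0.214, 0.977, 0.001]
force: [-4.5, 5.7, -0.3]
grip_width: 0.116
grip_force: 28.9
[492.56837795  61.33572893  40.37984736] -149.15426762652817 [-4.54573964  5.70068318 -0.27330709] [1.73962909 7.07952388 0.30044409]
```

View pics/c2.png

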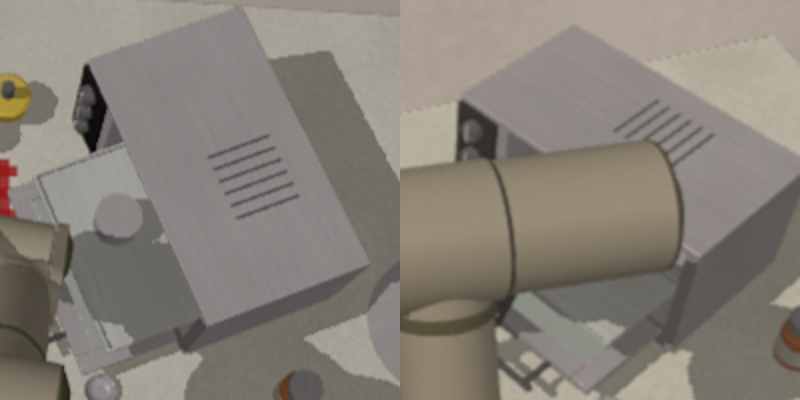

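The door is down with the tray out. The tin is at about scene (389.5,238.5), in the column half, so the near (-y) half is free. I press lightly to check it is fully open, then release with a small opening because of the 44 gap, and rise.

```bash
python3 -m jog '[[0,0,0.003,0,0,0,0],[0,0,0.002,0,0,0,0]]' 25
python3 -m jog '[[0,0,0,0,0,0,0.03],[0,0,0,0,0,0,0.03],[0,0,-0.01,0,0,0,0.03],[0,0,-0.03,0,0,0,0.03],[0,0,-0.045,0,0,0,0.03]]'
python3 -m jog '[[0,0,-0.045,0,0,0,0.05],[0,0,-0.045,0,0,0,0.085],[0,0,-0.045,0,0,0,0.085],[0,0,-0.045,0,0,0,0.085],[0,0,-0.045,0,0,0,0.085]]'
python3 - <<'E'
from h import *
import cv2
s=sense();print(s['eef_pos'],s['joints'])
cv2.imwrite('pics/w3.png',eyes.capture('wrist')[:,:,::-1])
print(onz('scene',[389.5,238.5],157,s))
print(onz('wrist',[[320,240]],109,s))
E
```

```text
time_s: 6.35
eef_pos: [492.6, 61.2, 35.7]
ee_rot: [-0.002, -0.214, 0.977, 0.001]
force: [-4.9, 6.6, -1.2]
grip_width: 0.12
grip_force: 29.0
time_s: 6.85
eef_pos: [493.4, 60.0, 122.3]
ee_rot: [-0.002, -0.214, 0.977, 0.0]
force: [0.8, 0.0, 0.4]
grip_width: 0.355
grip_force: 0.0
time_s: 7.35
eef_pos: [493.7, 60.1, 350.0]
ee_rot: [0.001, -0.214, 0.977, -0.0]
force: [1.0, -0.2, -0.1]
grip_width: 0.996
grip_force: 0.0
[493.69406018  60.08736402 350.01247678] [-1.14910274e-01  1.95924451e-01  1.37107629e+00 -1.29107539e-05
  1.57270323e+00 -2.11765024e+00]
[[591.25076331 -88.21702544 157.        ]]
[[538.8969133   79.14886807 109.        ]]
```

View pics/w3.png

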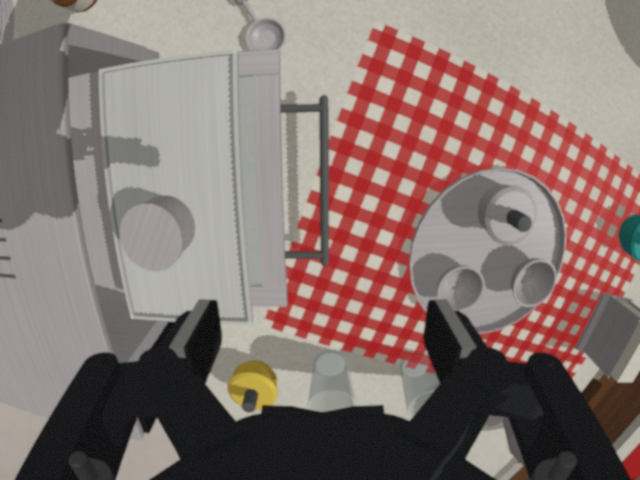

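The wrist view shows the tray corners at (100,70), (235,54), (252,321) and (130,318), the tin at (151,236), the bar at (323,97)–(323,265) and the bowl's knob at (516,219).

Run:
```python
from h import *
np.set_printoptions(precision=1,suppress=True)
n=np.array((-.416,.909,0));t=np.array((.909,.416,0))
def show(l,P):
    for p in P: print(l,p,"n %.1f t %.1f"%(p@n,p@t))
show('tray',onz('wrist',[[100,70],[235,54],[252,321],[130,318]],116))
show('tin',onz('wrist',[[151,236]],157));show('tin scene',onz('scene',[389.5,238.5],157))
show('bar',onz('wrist',[[323,97],[323,265]],45)); show('knob',onz('wrist',[[523,221]],92)); show('knob',onz('wrist',[[508,215]],64))
show('hinge-ish',[np.array([570,-104,0])])
print(go([418,295,250]))
```

```text
tray [ 466.1 -226.1  116. ] n -399.5 t 329.7
tray [401.5 -79.8 116. ] n -239.6 t 331.8
tray [670.4  48.2 116. ] n -235.1 t 629.4
tray [ 746.4 -100.4  116. ] n -401.7 t 636.8
tin [599.3 -84.6 157. ] n -326.2 t 509.6
tin scene [591.3 -88.2 157. ] n -326.1 t 500.7
bar [404.7  17.7  45. ] n -152.3 t 375.2
bar [596.2 106.3  45. ] n -151.4 t 586.1
knob [424.6 297.7  92. ] n 94.0 t 509.8
knob [428.1 291.1  64. ] n 86.5 t 510.2
hinge-ish [ 570 -104    0] n -331.7 t 474.9
[-0.   0.2  0.1]
```

Run:
```python
from h import *
print(go([421,295,190]))
```

```text
[-0.0291  0.2457  0.166 ]
```

```bash
python3 -m jog '[[-0.004,0.035,0.02,0,0,0,0.085],[-0.005,0.043,0.025,0,0,0,0.085],[-0.005,0.043,0.03,0,0,0,0.085],[-0.005,0.043,0.03,0,0,0,0.085],[-0.005,0.043,0.03,0,0,0,0.085]]'
python3 -m jog '[[-0.005,0.038,0.03,0,0,0,0.085],[0,0,0,0,0,0,0.085]]'
python3 - <<'E'
from h import *
import cv2
s=sense();print(s['eef_pos'],s['ee_rot'],s['joints'])
cv2.imwrite('pics/w4.png',eyes.capture('wrist')[:,:,::-1])
E
```

```text
time_s: 7.9
eef_pos: [430.7, 253.2, 216.3]
ee_rot: [0.001, -0.214, 0.977, 0.0]
force: [1.1, 0.1, 0.6]
grip_width: 0.993
grip_force: 0.0
time_s: 8.1
eef_pos: [417.0, 290.9, 183.6]
ee_rot: [-0.003, -0.216, 0.976, -0.0]
force: [0.8, -0.4, 1.2]
grip_width: 0.994
grip_force: 0.0
[416.98813209 290.90962127 183.57004647] [-2.76578259e-03 -2.16426049e-01  9.76295094e-01 -6.57296235e-05] [ 3.77989359e-01  3.34033075e-01  1.62925441e+00  8.10544655e-04
  1.18378727e+00 -1.62942116e+00]
```

View pics/w4.png

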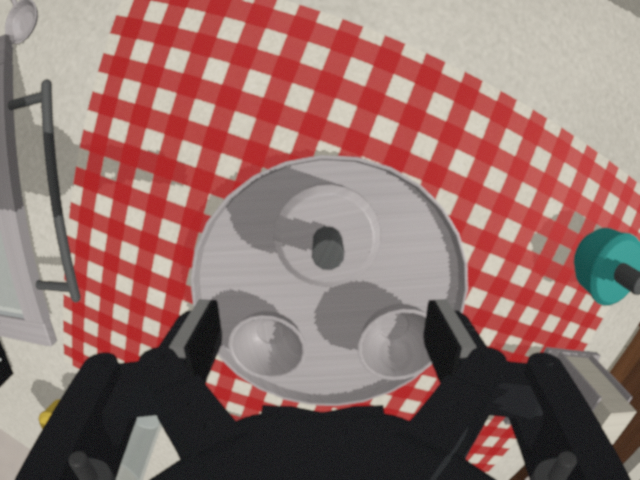

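The wrist view puts the knob top at (328,256) and the lid centre at about (328,234). The katoris are at (266,346) and (397,343), clear of the fingers.

Run:
```python
from h import *
k=onz('wrist',[[328,256]],92)[0];print(k,onz('wrist',[[328,234]],50),go([k[0],k[1],75]))
print(rot(sense()).as_matrix()[:,2])
```

```text
[425.22785922 297.8447742   92.        ] [[423.4920022  297.69616131  50.        ]] [-0.0096  0.0048  0.1106]
[-2.12374676e-03 -8.77946390e-04 -9.99997359e-01]
```

```bash
python3 -m jog '[[-0.009,0.005,0.015,0,0,0,0.085],[0,0,0.03,0,0,0,0.085],[0,0,0.03,0,0,0,0.085],[0,0,0.025,0,0,0,0.06],[0,0,0.01,0,0,0,0.045]]'
python3 -m jog '[[0,0,0,0,0,0,0.03],[0,0,0,0,0,0,0.01],[0,0,0,0,0,0,0],[0,0,0,0,0,0,0],[0,0,0,0,0,0,0]]' 40
python3 - <<'E'
from h import *
print(go([425,297.8,75]))
E
```

```text
time_s: 8.65
eef_pos: [426.5, 295.7, 75.9]
ee_rot: [-0.0, -0.214, 0.977, -0.0]
force: [-0.0, 0.7, -0.1]
grip_width: 0.688
grip_force: 0.0
time_s: 9.15
eef_pos: [427.0, 297.1, 78.0]
ee_rot: [0.002, -0.215, 0.977, 0.0]
force: [-0.5, 0.3, 7.5]
grip_width: 0.241
grip_force: 41.2
[0.0016 0.0015 0.003 ]
```

```bash
python3 -m jog '[[0,0,-0.006,0,0,0,0],[0,0,-0.015,0,0,0,0],[0,0,-0.03,0,0,0,0],[0,0,-0.035,0,0,0,0],[0,0,-0.035,0,0,0,0]]' 40
python3 -m jog '[[0,-0.01,-0.03,0,0,0,0],[0,-0.02,-0.02,0,0,0,0],[0,-0.03,-0.01,0,0,0,0],[0,-0.035,0,0,0,0,0],[0,-0.035,0,0,0,0,0]]' 40
python3 - <<'E'
from h import *
s=sense();print(go([493,-116,260]),s['force'],s['grip_width'],rot(s).as_matrix()[:,2],yawerr((-.416,.909)))
E
```

```text
time_s: 9.65
eef_pos: [425.6, 296.6, 199.0]
ee_rot: [-0.0, -0.214, 0.977, -0.0]
force: [0.7, 0.3, -2.1]
grip_width: 0.243
grip_force: 40.4
time_s: 10.15
eef_pos: [480.6, 177.7, 258.1]
ee_rot: [0.0, -0.215, 0.977, 0.0]
force: [-0.0, 0.3, -2.5]
grip_width: 0.24
grip_force: 40.6
[ 0.112  -0.2718 -0.0019] [-0.0412243   0.30952802 -2.5491549 ] 0.24047040439510353 [ 3.06004722e-04  8.56953761e-05 -9.99999950e-01] [-0.004  1.    -0.   ]
```

```bash
python3 -m jog '[[0.01,-0.033,0,0,0,0,0],[0.013,-0.033,0,0,0,0,0],[0.013,-0.033,0,0,0,0,0],[0.013,-0.033,0,0,0,0,0],[0.013,-0.033,0,0,0,0,0]]' 40
python3 -m jog '[[0.013,-0.033,0,0,0,0,0],[0.013,-0.03,0,0,0,0,0],[0.012,-0.022,0,0,0,0,0],[0.008,-0.014,0,0,0,0,0],[0.004,-0.008,0,0,0,0,0]]' 40
python3 - <<'E'
from h import *
import cv2
s=sense();print(go([493,-116,260]),s['eef_pos'],s['force'],s['joints'])
im=eyes.capture('wrist')[:,:,::-1];cv2.imwrite('pics/w5.png',im)
E
```

```text
time_s: 10.65
eef_pos: [493.0, 1.6, 257.8]
ee_rot: [-0.0, -0.214, 0.977, 0.0]
force: [0.2, 0.1, -2.8]
grip_width: 0.244
grip_force: 40.5
time_s: 11.15
eef_pos: [492.4, -116.2, 257.6]
ee_rot: [-0.0, -0.214, 0.977, 0.0]
force: [0.1, -0.5, -1.2]
grip_width: 0.237
grip_force: 40.5
[-0.0006 -0.     -0.0024] [ 492.41985468 -116.21740389  257.64620586] [ 0.07268144 -0.48683021 -1.22156535] [-4.63674863e-01  2.59677519e-01  1.52777983e+00 -7.43145606e-05
  1.35460283e+00 -2.46540686e+00]
```

View pics/w5.png

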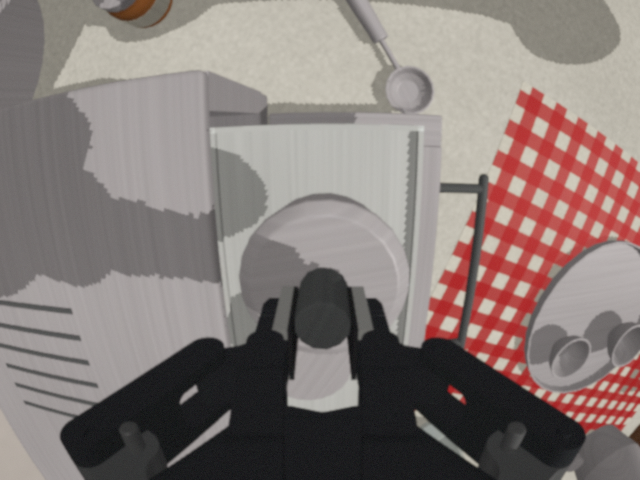

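The wrist view shows the bowl hanging over the free half. The tray's -y wall is at row ~128, with its front corner at (425,128), and the tin is behind the fingers at about (322,375).

Run:
```python
from h import *
np.set_printoptions(precision=1,suppress=True)
n=np.array((-.416,.909,0));t=np.array((.909,.416,0))
for px,z in (([425,128],116),([320,127],116),([408,300],116),([322,399],157)):
    p=onz('wrist',[px],z)[0];print(px,p,"n %.1f t %.1f"%(p@n,p@t))
p=sense()['eef_pos'];print(p@n,p@t)
```

```text
[425, 128] [393.9 -76.9 116. ] n -233.7 t 326.1
[320, 127] [ 427.7 -147.3  116. ] n -311.8 t 327.5
[408, 300] [524.  -21.4 116. ] n -237.4 t 467.5
[322, 399] [620.  -57.2 157. ] n -309.9 t 539.8
-311.0205838766778 399.1493148045023
```

```bash
python3 -m jog '[[0,0,0.012,0,0,0,0],[0,0,0.02,0,0,0,0],[0,0,0.02,0,0,0,0],[0,0,0.011,0,0,0,0],[0,0,0.005,0,0,0,0]]' 40
python3 -m jog '[[0,0,0.002,0,0,0,0],[0,0,0.001,0,0,0,0],[0,0,0,0,0,0,0]]' 40
python3 -m jog '[[0,0,0.001,0,0,0,0],[0,0,0.001,0,0,0,0],[0,0,0,0,0,0,0]]' 40
```

```text
time_s: 11.7
eef_pos: [492.5, -114.3, 188.3]
ee_rot: [-0.001, -0.215, 0.977, 0.001]
force: [-0.4, -0.9, -1.4]
grip_width: 0.244
grip_force: 40.5
time_s: 12.0
eef_pos: [493.1, -115.2, 187.1]
ee_rot: [0.0, -0.214, 0.977, -0.0]
force: [-0.0, 0.3, -1.3]
grip_width: 0.243
grip_force: 40.5
time_s: 12.3
eef_pos: [492.8, -115.2, 184.5]
ee_rot: [0.0, -0.214, 0.977, -0.0]
force: [0.8, 0.4, -1.8]
grip_width: 0.241
grip_force: 40.5
```

```bash
python3 -m jog '[[0,0,0.001,0,0,0,0],[0,0,0.001,0,0,0,0],[0,0,0,0,0,0,0]]' 40
python3 -m jog '[[0,0,0.001,0,0,0,0],[0,0,0,0,0,0,0]]' 40
python3 - <<'E'
from rig import sense
print(sense()['force'])
E
```

```text
time_s: 12.6
eef_pos: [492.7, -115.2, 182.4]
ee_rot: [-0.0, -0.214, 0.977, 0.0]
force: [-0.3, 0.2, -1.9]
grip_width: 0.241
grip_force: 40.5
time_s: 12.8
eef_pos: [493.0, -115.1, 182.1]
ee_rot: [0.0, -0.214, 0.977, -0.0]
force: [-1.8, 1.5, 3.8]
grip_width: 0.246
grip_force: 41.1
[-1.83532348  1.51090135  3.8010457 ]
```

```bash
python3 -m jog '[[0,0,0,0,0,0,0.024],[0,0,0,0,0,0,0.032],[0,0,0,0,0,0,0.04],[0,0,0,0,0,0,0.04],[0,0,-0.012,0,0,0,0.04]]'
python3 -m jog '[[0,0,-0.025,0,0,0,0.04],[0,0,-0.04,0,0,0,0.04],[0,0.02,-0.045,0,0,0,0.04],[0,0.03,-0.03,0,0,0,0.04],[-0.01,0.04,0,0,0,0,0.03]]'
python3 - <<'E'
from h import *
import cv2
s=sense();print(s['eef_pos'],s['force'])
im=eyes.capture('wrist')[:,:,::-1];cv2.imwrite('pics/w6.png',im)
n=np.array((-.416,.909));t=np.array((.909,.416))
xy=480.5*t-151.5*n;print("bar",xy,go([*xy,200]))
E
```

```text
time_s: 13.3
eef_pos: [492.2, -114.9, 192.8]
ee_rot: [-0.001, -0.214, 0.977, 0.001]
force: [-0.7, -0.2, 0.4]
grip_width: 0.469
grip_force: 0.0
time_s: 13.8
eef_pos: [464.6, -29.5, 338.5]
ee_rot: [0.004, -0.213, 0.977, -0.002]
force: [1.2, 0.1, -0.2]
grip_width: 0.355
grip_force: 0.0
[464.55263463 -29.50926986 338.46273161] [ 1.18822122  0.11878281 -0.2368827 ]
bar [499.7985  62.1745] [-0.0689  0.063   0.1372]
```

View pics/w6.png

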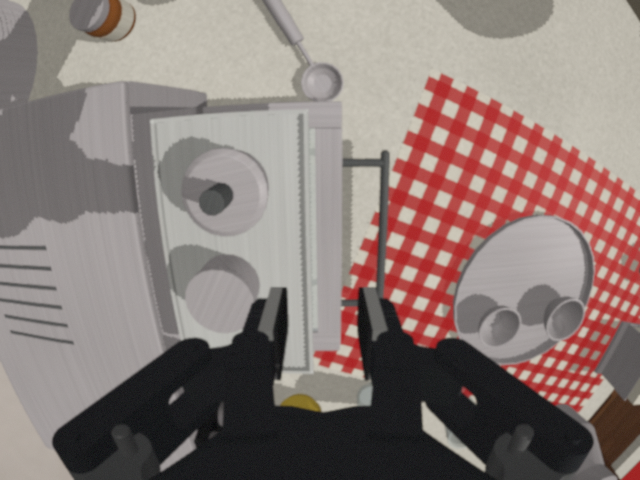

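The bowl stands upright on the tray at (226,190), clear of the tin at (222,293) and of the walls. Next I return to the bar at the known release position.

```bash
python3 -m jog '[[-0.02,0.02,0,0,0,0,0.03],[-0.025,0.024,0,0,0,0,0.03],[-0.018,0.024,0.02,0,0,0,0.03],[0,0,0.04,0,0,0,0.03],[0,0,0.04,0,0,0,0.03]]'
python3 - <<'E'
from h import *
print(go([493.5,60.3,41]),yawerr((-.416,.909)),sense()['force'])
E
```

```text
time_s: 14.35
eef_pos: [493.1, 59.7, 233.3]
ee_rot: [0.001, -0.215, 0.977, -0.0]
force: [0.3, -0.7, -1.0]
grip_width: 0.356
grip_force: 0.0
[-0.0003  0.0006  0.1923] [-0.005  1.    -0.001] [ 0.29880677 -0.74937433 -1.00818657]
```

```bash
python3 -m jog '[[0,0,0.045,0,0,0,0.03],[0,0,0.045,0,0,0,0.03],[0,0,0.045,0,0,0,0.03],[0,0,0.035,0,0,0,0.03],[0,0,0.02,0,0,0,0.03]]'
python3 -m jog '[[0,0,0.002,0,0,0,0],[0,0,0,0,0,0,0],[0,0,0,0,0,0,0],[0,0,0,0,0,0,0]]' 25
python3 - <<'E'
from h import *
print(sense()['eef_pos'],rot(sense()).inv().apply(sense()['force']))
th=np.linspace(1.571,0,29);u=210*np.sin(th)+10*np.cos(th);z=210*np.cos(th)-10*np.sin(th)
for t,a,b in zip(th[1:],np.diff(u),-np.diff(z)):print("%.2f %.1f %.1f"%(t,a,b))
E
```

```text
time_s: 14.85
eef_pos: [492.1, 58.9, 41.6]
ee_rot: [-0.001, -0.214, 0.977, 0.0]
force: [-0.0, -0.5, 0.3]
grip_width: 0.348
grip_force: 0.0
time_s: 15.25
eef_pos: [491.4, 60.6, 42.1]
ee_rot: [-0.002, -0.214, 0.977, 0.002]
force: [-6.8, 11.7, -4.4]
grip_width: 0.117
grip_force: 27.4
[491.37119416  60.56568961  42.13568216] [ 1.24497356 13.40508836  4.41371116]
1.51 0.2 -11.8
1.46 -0.4 -11.8
1.40 -1.1 -11.7
1.35 -1.7 -11.7
1.29 -2.4 -11.5
1.23 -3.0 -11.4
1.18 -3.7 -11.2
1.12 -4.3 -11.0
1.07 -4.9 -10.7
1.01 -5.5 -10.4
0.95 -6.1 -10.1
0.90 -6.6 -9.8
0.84 -7.2 -9.4
0.79 -7.7 -8.9
0.73 -8.2 -8.5
0.67 -8.6 -8.0
0.62 -9.1 -7.5
0.56 -9.5 -7.0
0.50 -9.9 -6.5
0.45 -10.2 -5.9
0.39 -10.5 -5.3
0.34 -10.8 -4.7
0.28 -11.1 -4.1
0.22 -11.3 -3.5
0.17 -11.4 -2.8
0.11 -11.6 -2.2
0.06 -11.7 -1.5
0.00 -11.8 -0.9
```

```bash
python3 -m jog '[[0,0.0007,-0.005,0,0,0,0],[0,0.0007,-0.0068,0,0,0,0],[0,0.0003,-0.0118,0,0,0,0],[0,-0.0008,-0.0117,0,0,0,0],[0,-0.0017,-0.0117,0,0,0,0]]' 25
python3 -m jog '[[0,-0.0024,-0.0115,0,0,0,0],[0,-0.003,-0.0114,0,0,0,0],[0,-0.0037,-0.0112,0,0,0,0],[0,-0.0043,-0.011,0,0,0,0],[0,-0.0049,-0.0107,0,0,0,0]]' 25
```

```text
time_s: 15.75
eef_pos: [492.9, 57.7, 90.1]
ee_rot: [-0.0, -0.215, 0.977, -0.0]
force: [-3.9, -5.9, -5.3]
grip_width: 0.112
grip_force: 26.7
time_s: 16.25
eef_pos: [500.6, 41.3, 145.8]
ee_rot: [-0.0, -0.214, 0.977, 0.0]
force: [-4.5, -0.8, -3.2]
grip_width: 0.111
grip_force: 26.0
```

```bash
python3 -m jog '[[0,-0.0055,-0.0104,0,0,0,0],[0,-0.0061,-0.0101,0,0,0,0],[0,-0.0066,-0.0098,0,0,0,0],[0,-0.0072,-0.0094,0,0,0,0],[0,-0.0077,-0.0089,0,0,0,0]]' 25
python3 -m jog '[[0,-0.0082,-0.0085,0,0,0,0],[0,-0.0086,-0.008,0,0,0,0],[0,-0.0091,-0.0075,0,0,0,0],[0,-0.0095,-0.007,0,0,0,0],[0,-0.0099,-0.0065,0,0,0,0]]' 25
python3 - <<'E'
from h import *
s=sense();p=s['eef_pos'];print(p,np.dot(p[:2],(-.416,.909)),rot(s).inv().apply(s['force']))
E
```

```text
time_s: 16.75
eef_pos: [514.3, 12.0, 194.8]
ee_rot: [-0.0, -0.215, 0.977, 0.001]
force: [-6.8, 5.1, 0.6]
grip_width: 0.111
grip_force: 25.6
time_s: 17.25
eef_pos: [533.5, -28.8, 233.7]
ee_rot: [0.001, -0.215, 0.977, 0.001]
force: [-7.4, 8.3, 9.4]
grip_width: 0.115
grip_force: 25.9
[533.54987224 -28.79116274 233.65444374] -248.12791378526856 [ 3.18849432 10.6278355  -9.37744748]
```

```bash
python3 -m jog '[[0,-0.0102,-0.0055,0,0,0,0],[0,-0.0105,-0.005,0,0,0,0],[0,-0.0108,-0.0045,0,0,0,0],[0,-0.0111,-0.004,0,0,0,0],[0,-0.0113,-0.0033,0,0,0,0]]' 25
python3 -m jog '[[0,-0.01,-0.0025,0,0,0,0],[0,-0.009,-0.0018,0,0,0,0],[0,-0.008,-0.0012,0,0,0,0],[0,-0.007,-0.001,0,0,0,0],[0,-0.005,-0.0005,0,0,0,0]]' 25
python3 - <<'E'
from h import *
s=sense();p=s['eef_pos'];print(p,np.dot(p[:2],(-.416,.909)),rot(s).inv().apply(s['force']))
E
```

```text
time_s: 17.75
eef_pos: [556.9, -78.6, 256.4]
ee_rot: [0.002, -0.215, 0.977, -0.001]
force: [-3.0, 4.7, 8.7]
grip_width: 0.119
grip_force: 26.6
time_s: 18.25
eef_pos: [573.6, -114.3, 262.4]
ee_rot: [0.002, -0.214, 0.977, -0.001]
force: [0.0, 3.6, 6.4]
grip_width: 0.119
grip_force: 27.0
[ 573.60222288 -114.2892638   262.35190883] -342.5074655121382 [-1.53750117  3.20612202 -6.40663707]
```

```bash
python3 -m jog '[[0,-0.003,0,0,0,0,0],[0,-0.003,0,0,0,0,0],[0,-0.002,0,0,0,0,0]]' 25
python3 -m jog '[[0,-0.0015,0,0,0,0,0],[0,-0.0015,0,0,0,0,0],[0,0,0,0,0,0,0]]' 25
python3 - <<'E'
from h import *
s=sense();p=s['eef_pos'];print(p,np.dot(p[:2],(-.416,.909)),rot(s).inv().apply(s['force']))
E
```

```text
time_s: 18.55
eef_pos: [576.5, -120.5, 262.6]
ee_rot: [0.002, -0.215, 0.977, 0.0]
force: [-5.6, 11.6, 12.3]
grip_width: 0.114
grip_force: 27.8
time_s: 18.85
eef_pos: [576.6, -120.6, 262.6]
ee_rot: [0.001, -0.216, 0.976, 0.003]
force: [-11.7, 18.6, 14.3]
grip_width: 0.112
grip_force: 28.1
[ 576.58130267 -120.5592348   262.56441939] -349.4461663452659 [  2.75980953  21.84131246 -14.16729214]
```

The door stopped at a firm contact. The bar has moved 200 in n from its fully open place (-149.4 to -349.4), which matches open at 210 and shut at 10. I release and check.

```bash
python3 -m jog '[[0,0,0,0,0,0,0.02],[0,0,0,0,0,0,0.04],[0,0,0,0,0,0,0.04],[0,0,-0.01,0,0,0,0.04],[0,0,-0.03,0,0,0,0.04]]'
python3 -m jog '[[0,0,-0.04,0,0,0,0.04],[0,0.045,-0.02,0,0,0,0.04],[0,0.05,0,0,0,0,0.04],[0,0.05,0,0,0,0,0.04],[0,0.04,0,0,0,0,0.04]]'
python3 - <<'E'
from h import *
import cv2
s=sense();print(s['eef_pos'],s['force'])
w=eyes.capture('wrist')[:,:,::-1];a=eyes.capture('scene')[:,:,::-1]
cv2.imwrite('pics/w7.png',w);cv2.imwrite('pics/scene7.png',a)
o=np.hstack([cv2.resize(w,(400,300)),cv2.resize(a[130:310,300:540],(400,300))])
b=eyes.capture('side')[:,:,::-1]
o=np.vstack([o,np.hstack([cv2.resize(b[110:290,300:540],(400,300)),cv2.resize(a[180:360,130:370],(400,300))])]);cv2.imwrite('pics/c7.png',o)
E
```

```text
time_s: 19.35
eef_pos: [576.6, -124.0, 298.5]
ee_rot: [-0.002, -0.214, 0.977, 0.001]
force: [0.3, -0.9, -0.2]
grip_width: 0.468
grip_force: 0.0
time_s: 19.85
eef_pos: [498.6, 45.7, 360.9]
ee_rot: [0.001, -0.215, 0.977, -0.0]
force: [-0.2, -0.1, -0.1]
grip_width: 0.468
grip_force: 0.0
[498.56799748  45.74740113 360.89490028] [-0.17068957 -0.0726442  -0.10467124]
```

View pics/c7.png

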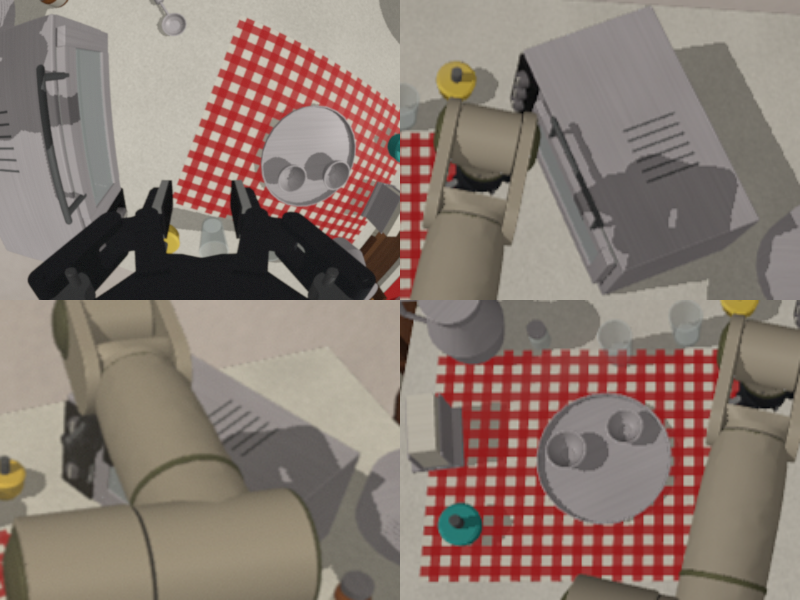

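The view shows the door upright, everything else undisturbed, and the bar at about wrist (67,106)–(112,352). I check how far it is shut.

Run:
```python
from h import *
n=np.array((-.416,.909,0));t=np.array((.909,.416,0))
for c,pp in (('wrist',[[67,106],[112,352],[82,230]]),('scene',[[300+155*.6,130+122*.6],[300+197*.6,130+223*.6]])):
    for p in onz(c,pp,265): print(c,p.round(1),"n %.1f t %.1f"%(p@n,p@t))
print(go([575,-100,330]))
```

```text
wrist [ 484.9 -160.9  265. ] n -348.0 t 373.8
wrist [667.4 -74.2 265. ] n -345.1 t 575.8
wrist [ 568.2 -120.4  265. ] n -345.9 t 466.4
scene [662.5 -82.4 265. ] n -350.5 t 567.9
scene [ 487.6 -157.9  265. ] n -346.4 t 377.6
[-0.0074 -0.1637  0.0314]
```

Shut within measurement, but I give a gentle closing push with shut fingers to make sure.

```bash
python3 -m jog '[[0,-0.035,0.015,0,0,0,0],[0,-0.04,0.02,0,0,0,0],[-0.004,-0.04,0.02,0,0,0,0],[-0.004,-0.02,0.03,0,0,0,0],[0,0,0.015,0,0,0,0]]' 25
python3 - <<'E'
from h import *
print(go([560.7,-84,262]),sense()['eef_pos'])
E
```

```text
time_s: 20.5
eef_pos: [564.1, -79.0, 256.6]
ee_rot: [-0.002, -0.212, 0.977, 0.001]
force: [0.2, 0.3, 0.4]
grip_width: 0.002
grip_force: 0.0
[ 0.0052 -0.0031 -0.0054] [564.13930141 -79.03170533 256.63894882]
```

```bash
python3 -m jog '[[0,-0.007,0,0,0,0,0],[0,-0.006,0,0,0,0,0],[0,-0.003,0,0,0,0,0]]'
python3 -m jog '[[0,-0.003,0,0,0,0,0],[0,-0.002,0,0,0,0,0]]'
python3 -m jog '[[0,-0.002,0,0,0,0,0],[0,-0.002,0,0,0,0,0]]'
```

```text
time_s: 20.8
eef_pos: [571.0, -90.8, 261.2]
ee_rot: [0.001, -0.214, 0.977, -0.001]
force: [-0.2, 0.1, 0.5]
grip_width: -0.002
grip_force: 0.0
time_s: 21.0
eef_pos: [572.6, -94.5, 260.5]
ee_rot: [0.001, -0.215, 0.977, -0.0]
force: [0.8, -0.4, 0.3]
grip_width: 0.001
grip_force: 0.0
time_s: 21.2
eef_pos: [574.1, -98.0, 260.0]
ee_rot: [0.0, -0.215, 0.977, -0.0]
force: [0.2, 0.1, -0.1]
grip_width: -0.001
grip_force: 0.0
```

```bash
python3 -m jog '[[0,-0.002,0,0,0,0,0],[0,-0.002,0,0,0,0,0]]'
python3 -m jog '[[0,-0.001,0,0,0,0,0],[0,-0.001,0,0,0,0,0]]'
python3 -m jog '[[0,-0.001,0,0,0,0,0],[0,-0.001,0,0,0,0,0]]'
```

```text
time_s: 21.4
eef_pos: [575.2, -100.3, 259.8]
ee_rot: [-0.001, -0.215, 0.977, 0.002]
force: [-7.8, 12.2, 4.6]
grip_width: -0.005
grip_force: 7.3
time_s: 21.6
eef_pos: [575.3, -100.5, 259.8]
ee_rot: [-0.002, -0.215, 0.977, 0.004]
force: [-11.8, 17.5, 5.8]
grip_width: 0.002
grip_force: 10.6
time_s: 21.8
eef_pos: [575.4, -100.7, 259.8]
ee_rot: [-0.002, -0.216, 0.976, 0.005]
force: [-17.6, 25.7, 9.4]
grip_width: 0.002
grip_force: 15.3
```

Stiff contact at once: it is fully shut. I withdraw and hand in.

```bash
python3 -m jog '[[0,0.004,0,0,0,0,0],[0,0.01,0,0,0,0,0],[0,0.03,0,0,0,0,0],[0,0.04,-0.02,0,0,0,0],[0,0.03,-0.02,0,0,0,0]]'
python3 -m jog '[[0,0,0,0,0,0,0],[0,0,0,0,0,0,0],[0,0,0,0,0,0,0]]'
python3 - <<'E'
from rig import finish_job
print(finish_job())
E
```

```text
time_s: 22.3
eef_pos: [528.5, -0.0, 300.0]
ee_rot: [-0.0, -0.214, 0.977, 0.0]
force: [1.1, -0.3, 0.1]
grip_width: 0.001
grip_force: 0.0
time_s: 22.6
eef_pos: [529.7, -2.4, 298.8]
ee_rot: [-0.001, -0.214, 0.977, 0.0]
force: [-0.2, -0.5, 0.0]
grip_width: 0.001
grip_force: 0.0
the job is handed in; nothing more can be done
None
```

The covered bowl was set upright on the tray beside the tin, the oven door is fully shut (checked with a light push), and the job was handed in at 22.6 s; I saw both dishes standing just before I raised the door but did not look inside afterwards.

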